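# Unlatch a battery pack from its charging dock and stand it in the holder

### The arm

A 6-joint arm with a two-finger parallel gripper is mounted at the origin on a cart in front of the work surface, level with it; the furniture and walls round the work are solid. World frame = base frame: x ahead of the robot, y to its left, z up, the work surface at z = 0. Lengths are in mm, angles in rad, forces in N, time in s.
With the tool pointing down it reaches from about 275 to 1000 mm from the base axis. Payload 8.4 kg.
Tool frame: the origin (TCP) lies on the mounting face of the last link; the fingertips stand 173 mm ahead of it and the grasp point (between the pads) lies 155 mm ahead of it; z points along the fingers, y is the line along which they close (so a half turn about z gives the same grasp; the last joint's range is limited). The gripper opens to 85 mm and grips with 20 to 120 N. Pads are 22 mm wide; open, the fingers measure 114 mm over their backs; the gripper's body (76 mm by 85 mm) begins 54 mm behind the grasp point. The pads swing forward as they close: fully open they stand 13 mm farther back than shut.
Start: joints at [1.295, 0.353, 1.633, -0, 1.155, -0.002], TCP at [168.994, 601.723, 404.681] pointing down, gripper open.
Joint ranges: [-2.63, 2.63], [-0.92, 2.1], [0.06, 2.66], [-1.3, 4.44], [0, 2.69], [-3.02, 3.02]. Speed limits (rad/s): [2.22, 2.22, 2.79, 3.14, 3.14, 3.14].

### API

Orientations are given as [roll, pitch, yaw] about the fixed x, y, z axes, in that order (R = Rz(yaw) Ry(pitch) Rx(roll)).
In Python, from rig import r gives the robot as it stands.
- The arm moves only by the tool apply_moves, never from a script. Its argument "deltas" is a list of rows, each an object with "claw": the gripper command: -1 is fully open, 1 is shut, values between are in proportion; "delta_pos": the shift along the tool's x, y, z in cm, a list of three; "yaw": the turn about the tool's z in rad. In form: [{"claw": claw, "delta_pos": [tx, ty, tz], "yaw": yaw}, ...]. A call has 1 to 8 rows; each row shifts and turns the commanded pose from where the row before left it, along the tool's axes as they then stand; what a row does not reach is not made up. A row lasts 1/8 s, in which the tool goes at most 62.5 mm and 10.7 degrees, less where a joint would pass 70% of its speed; a pose out of reach is approached as far as the arm can. A call with a gripper value outside its range is refused whole. The fingers move at their own pace and stop on an object; "grip_force" is the grip in N (left out, the last holds). Time passes only in rows, so rows that do not move let the fingers close. It gives the time, the measured TCP pose, the force, the opening and the grip force at its end, in the units of the state.
- r.sense(): the state, without advancing time (a new reading comes with each control period).
- r.grab_frame(name): name is "scene" or "side" or "wrist"; returns a dict with "img" (384x512x3 uint8, blue, green, red), "z_map" (384x512 float32, mm along the optical axis (not along the pixel's ray), 0 where there is no reading), "fx", "fy", "cx", "cy" (pixels), "dist" ([k1, k2, p1, p2, k3] as OpenCV has them; the pictures are not rectified), "eye" and "rotation" of the camera in the world; the wrist camera has in their place "T_tool_cam" (4x4, takes a point from camera to tool coordinates, whose origin is the TCP and whose axes are the flange's). Camera axes: x right, y up, looking along -z (the intrinsics and any distortion apply to the point x, -y, -z); pixel columns grow to the right and rows downward; lengths in mm; the calibration is good to about 2 mm. A picture is of the moment at which its call begins: read the wrist's pose just before it.
- r.sign_off(): hands the job in; it is judged then, once.
The state is a dict: "clock": time; "qpos": joint angles; "qvel": joint speeds; "joint_efforts": joint torques, N m; "eef_pos": TCP position; "tcp_rot": TCP orientation; "contact_force": force on the tool from outside, world axes, zero at the start; "wrist_torque": the same for the moment, N m; "opening": opening from 0.0 (shut) to 1.0 (fully open); "grasp_force": force on a finger pad.
Only numpy, scipy, OpenCV 4.12 (cv2) and the standard library are available. Lean on these libraries where they do the work, as an engineer would, in place of code of your own. Each camera call takes 0.05 s, during which the arm holds its last target. There are 200 camera calls.

### The job

Take the battery pack out of its charging dock by squeezing its sprung snap tab while easing the pack upward: the tab is brittle, so press it only as far as it takes to unhook, never more than 1.5 mm beyond that while the pack is still down, and never pull hard on the pack while it is hooked. Then lower the pack gently into the empty holder, tab towards the holder's open side, until it stands fully home, and let go of it. Leave the tape roll and the cutters where they lie.

Things in the scene. Friction and masses are not known exactly. Their poses are not given: they have to be found in the camera images.
- pack: upright black battery pack, 50 mm along x, 80 mm high, 0.15-0.31 kg; origin at its underside. Back face at y = -24 mm; towards +y the body ends at y = 13 mm (side cheeks). A grey sprung tab stands in front of the +y side: pack and tab are 51 mm across y at rest. Squeeze along y on back face and tab, 45-76 mm above the underside, to press and lift. It starts down in the dock, axes parallel to it
- tab_face (a point): middle of the outer face of the pack's grey tab (30 mm wide, 68 mm high), 62 mm above the pack's underside, at pack y = +27 mm at rest. The tab slides 13 mm inward (-y): 5 N to start, then 1 N per mm. Its hook, 11-17 mm above the underside, juts 10 mm further out to y = 37 mm, below the strike plate; hook 2 mm under the plate when the pack is down
- dock: grey charging dock, fixed, 68 x 94 mm, pocket walls up to 40 mm; origin under the pocket's middle, pocket floor at z = 6 mm, 1 mm play round the pack (pack origin at dock 0, 0, 6 mm when down). x, y axes as the pack's; the strike plate is on the +y side, ledge and clamp screw out to y = 62 mm, up to 36.5 mm high. Pushing the hand off-centre wedges the pack in the pocket
- latch (a point): nominal middle of the strike plate's inner edge, a fixed point of the dock at y = 31, z = 28.5 mm. The steel plate itself is clamped up to 3.5 mm nearer or farther along y, differently each time and not reported; with the pack's play the tab must go in 1 to 11 mm before its hook clears. Squeeze in steps under 1 mm and feel by light upward tugs (under 10 N; pack weighs 1.5-3 N), easing side loads
- holder: plain aluminium holder, fixed, empty: pocket like the dock's with 2 mm play all round, no latch, middle of its +y side open for the tab and hook; walls up to 40 mm, pocket floor at z = 6 mm, origin under the pocket's middle. The pack stands home when its origin is at holder 0, 0, 6 mm with axes parallel, tab towards +y
- amber_tape: bystander: roll of amber tape lying flat, 60 mm across, 12 mm high, origin at the centre of its underside
- cutters: bystander: flush cutters with red sleeves lying flat, 71 x 134 x 12 mm, origin under its centre
There are look-alikes about, which are no part of the job. Leave any yellow look-alike of the pack alone.

How it is judged:
By the outcome, as a careful person would: the job done as asked, in the order asked, and still so for the second after the job is handed in, with the robot touching nothing.
It also fails if it takes over 67 s, if anything falls off the work surface, if the arm or the gripper's body presses on something with over 40 N, if the wrist force passes 120 N, or if a joint passes its speed limit or range.

## Working session

There is one attempt and no reset: what is moved stays moved. The work goes in short steps, Python scripts to look and compute and a tool call to move; the robot and the scene stay as the last step left them, time stands still between calls to the robot, and variables do not carry over. Pictures are saved under pics/ and viewed, at most 10 in all, crops included, and the job is handed in when it is done.

Besides the shell and the picture viewer there is one more tool, called after "Emit:" in YAML: its name, and indented under it one key for each argument. apply_moves: Moves the arm, as the interface text tells. Its arguments: {"type":"object","properties":{"deltas":{"type":"array"},"grip_force":{"type":"number"}},"required":["deltas"]}

```bash
ls; mkdir -p pics; cat > h.py <<'E'
import numpy as np, cv2
from rig import r
from scipy.spatial.transform import Rotation as R
def cloud(f,T=None):
    z=f["z_map"]; h,w=z.shape
    K=np.array([[f["fx"],0,f["cx"]],[0,f["fy"],f["cy"]],[0,0,1.]])
    uv=np.stack(np.meshgrid(np.arange(w),np.arange(h)),-1).reshape(-1,1,2).astype(np.float32)
    n=cv2.undistortPoints(uv,K,np.array(f["dist"],float)).reshape(h,w,2)
    P=np.stack([n[...,0]*z,-n[...,1]*z,-z],-1)
    if T is None:
        Rm=np.array(f["rotation"]); 
        if Rm.shape!=(3,3): Rm=R.from_euler('xyz',Rm).as_matrix()
        t=np.array(f["eye"])
    else: Rm,t=T[:3,:3],T[:3,3]
    W=P@Rm.T+t; W[z==0]=np.nan
    return W
def wristT(s,f):
    T=np.eye(4); T[:3,:3]=R.from_euler('xyz',s["tcp_rot"]).as_matrix(); T[:3,3]=s["eef_pos"]
    return T@np.array(f["T_tool_cam"])
E
python3 - <<'E'
from h import *
s=r.sense(); print(s)
ims=[]
for n in ["scene","side"]:
    f=r.grab_frame(n); print(n,f["eye"],f["rotation"],f["fx"],f["dist"])
    ims.append(f["img"]); np.savez(f"{n}.npz",img=f["img"],W=cloud(f))
    cv2.imwrite(f"pics/{n}1.png",f["img"])
s=r.sense();f=r.grab_frame("wrist"); cv2.imwrite("pics/wrist1.png",f["img"]); np.savez("wrist.npz",img=f["img"],W=cloud(f,wristT(s,f)))
E
```

```text
pics
{'clock': 0.0, 'qpos': array([ 1.29460352e+00,  3.53619184e-01,  1.63412404e+00, -2.08545689e-06,
        1.15523506e+00, -2.42090457e-03]), 'qvel': array([ 0.00050225,  0.00067467,  0.00289371, -0.00031432, -0.00127692,
       -0.0015901 ]), 'joint_efforts': array([ 1.75484147e-03, -6.05262995e+01, -3.42069590e+01,  1.82423187e-04,
        9.42392478e-03, -1.50120309e-05]), 'eef_pos': array([168.92540472, 601.48912438, 403.98393973]), 'tcp_rot': array([-3.14020702e+00, -1.44767950e-06,  2.86782160e+00]), 'contact_force': array([-0.0436205 , -0.70499195, -0.38087227]), 'wrist_torque': array([-0.0190685 ,  0.00851502,  0.08042938]), 'grasp_force': 0.0, 'opening': 1.0008729660549294}
scene [ -263.63217588 -1378.26706447   822.68622608] [ 1.09882532  0.00202192 -0.51483963] 485.5361777464302 [0.03743859 0.         0.         0.         0.        ]
side [  223.82245562 -1051.38657377   939.58334053] [ 0.85874607 -0.0070733  -0.255007  ] 467.07268900057346 [-0.1550412  0.         0.         0.         0.       ]
```

View pics/scene1.png

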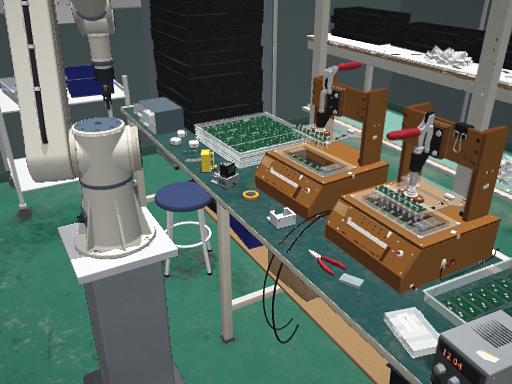

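View pics/side1.png

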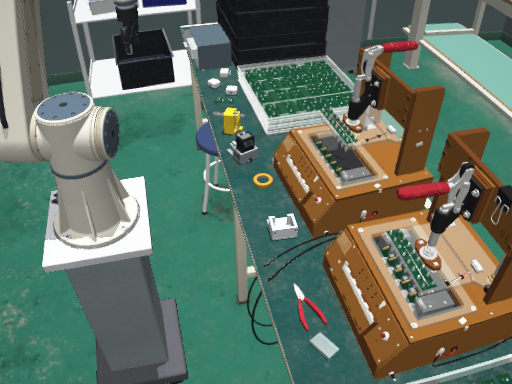

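Pack in its dock is at side (243,146) / scene (226,172). The white holder is at side (283,228), the tape at (263,180), the cutters at (308,308), and the yellow look-alike at (232,121).

```bash
python3 - <<'E'
from h import *
d=np.load("side.npz");W=d["W"]
for n,(u0,u1,v0,v1) in dict(pack=(225,262,128,168),hold=(262,302,208,243),yel=(215,245,100,136)).items():
    P=W[v0:v1,u0:u1].reshape(-1,3); 
    for a,b in ((8,34),(34,44),(60,110)):
        Q=P[(P[:,2]>a)&(P[:,2]<b)]
        if len(Q): print(n,a,b,len(Q),np.percentile(Q,[2,50,98],axis=0).round(0).tolist())
E
```

```text
pack 8 34 260 [[449.0, 139.0, 8.0], [474.0, 159.0, 19.0], [528.0, 329.0, 33.0]]
pack 34 44 112 [[452.0, 141.0, 34.0], [479.0, 157.0, 38.0], [525.0, 189.0, 43.0]]
pack 60 110 226 [[460.0, 148.0, 62.0], [485.0, 165.0, 80.0], [516.0, 205.0, 88.0]]
hold 8 34 274 [[475.0, -220.0, 9.0], [515.0, -214.0, 21.0], [579.0, -133.0, 34.0]]
hold 34 44 167 [[476.0, -219.0, 34.0], [510.0, -201.0, 37.0], [545.0, -160.0, 42.0]]
yel 8 34 124 [[446.0, 315.0, 9.0], [476.0, 327.0, 20.0], [512.0, 445.0, 33.0]]
yel 34 44 43 [[447.0, 313.0, 35.0], [474.0, 326.0, 40.0], [509.0, 357.0, 43.0]]
yel 60 110 180 [[449.0, 183.0, 61.0], [476.0, 328.0, 77.0], [502.0, 364.0, 84.0]]
```

```bash
python3 - <<'E'
import cv2,numpy as np
a=cv2.imread("pics/side1.png")[95:250,210:310]
cv2.imwrite("pics/sidecrop.png",cv2.resize(a,None,fx=3.8,fy=3.8,interpolation=cv2.INTER_CUBIC))
E
```

```text
(no output)
```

View pics/sidecrop.png

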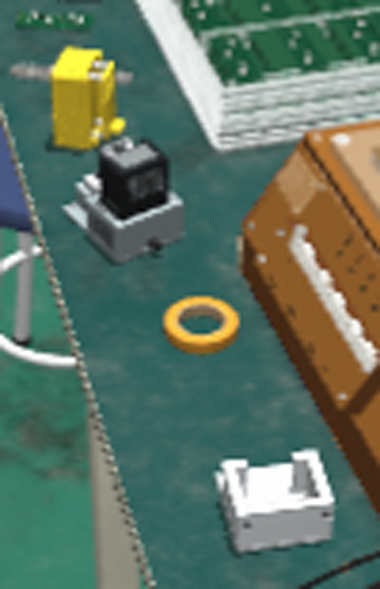

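The dock's ledge faces left, roughly world −x. The holder's notch is at its far (+y) side. The tape lies between the dock and the holder.

```bash
cat >> h.py <<'E'
def go(target,yaw=None):
    """delta in tool axes (cm) to reach a world TCP target; and tool yaw delta to reach world yaw (rad)"""
    s=r.sense(); Rm=R.from_euler('xyz',s["tcp_rot"]).as_matrix()
    d=Rm.T@(np.array(target)-s["eef_pos"])/10
    dy=None if yaw is None else -((yaw-s["tcp_rot"][2]+np.pi)%(2*np.pi)-np.pi)
    return d.round(3),dy
E
python3 - <<'E'
from h import *
f=r.grab_frame("wrist"); print(np.array(f["T_tool_cam"]).round(3),f["fx"],f["cx"],f["cy"])
print(go([487,175,404],1.6))
d=np.load("side.npz");W=d["W"].reshape(-1,3)
# tall things near path
Q=W[(W[:,0]<700)&(W[:,0]>250)&(W[:,1]>-300)&(W[:,1]<700)&(W[:,2]>100)&(W[:,2]<600)];print(len(Q),np.percentile(Q,[0,5,50,95,100],axis=0).round())
E
```

```text
[[-1.0000e-03  9.4600e-01  3.2400e-01  8.3304e+01]
 [ 1.0000e+00  1.0000e-03 -0.0000e+00 -2.8300e-01]
 [-0.0000e+00  3.2400e-01 -9.4600e-01  3.1288e+01]
 [ 0.0000e+00  0.0000e+00  0.0000e+00  1.0000e+00]] 300.1199961631215 253.10120542187622 185.11332634562416
(array([-42.158, -32.469,   0.051]), np.float64(1.2677762632879452))
3783 [[ 573. -239.  100.]
 [ 594. -232.  103.]
 [ 646.  -94.  135.]
 [ 694.   69.  247.]
 [ 700.  110.  259.]]
```

Emit:
apply_moves:
  deltas:
    - {"claw": -1, "delta_pos": [-4.2, -3.25, 0], "yaw": 0}
    - {"claw": -1, "delta_pos": [-4.2, -3.25, 0], "yaw": 0}
    - {"claw": -1, "delta_pos": [-4.2, -3.25, 0], "yaw": 0}
    - {"claw": -1, "delta_pos": [-4.2, -3.25, 0], "yaw": 0}
    - {"claw": -1, "delta_pos": [-4.2, -3.25, 0], "yaw": 0}
    - {"claw": -1, "delta_pos": [-4.2, -3.25, 0], "yaw": 0}
    - {"claw": -1, "delta_pos": [-4.2, -3.25, 0], "yaw": 0}
    - {"claw": -1, "delta_pos": [-4.2, -3.25, 0], "yaw": 0}
  grip_force: 20

```text
clock: 1.2
eef_pos: [423.0, 259.0, 404.8]
tcp_rot: [3.141, 0.0, 2.868]
contact_force: [0.3, 1.3, -0.2]
opening: 1.004
grasp_force: 0.0
```

Emit:
apply_moves:
  deltas:
    - {"claw": -1, "delta_pos": [-4.2, -3.25, 0], "yaw": 0}
    - {"claw": -1, "delta_pos": [-4.2, -3.25, 0], "yaw": 0}
    - {"claw": -1, "delta_pos": [0, 0, 0], "yaw": 0.18}
    - {"claw": -1, "delta_pos": [0, 0, 0], "yaw": 0.18}
    - {"claw": -1, "delta_pos": [0, 0, 0], "yaw": 0.18}
    - {"claw": -1, "delta_pos": [0, 0, 0], "yaw": 0.18}
    - {"claw": -1, "delta_pos": [0, 0, 0], "yaw": 0.18}
    - {"claw": -1, "delta_pos": [0, 0, 0], "yaw": 0.18}

```text
clock: 2.2
eef_pos: [485.4, 175.2, 404.6]
tcp_rot: [-3.141, 0.0, 1.782]
contact_force: [0.3, -0.7, -1.0]
opening: 0.996
grasp_force: 0.0
```

Emit:
apply_moves:
  deltas:
    - {"claw": -1, "delta_pos": [0, 0, 0], "yaw": 0.18}
    - {"claw": -1, "delta_pos": [0, 0, 0], "yaw": 0}
    - {"claw": -1, "delta_pos": [0, 0, 0], "yaw": 0}

```text
clock: 2.58
eef_pos: [485.5, 175.3, 404.6]
tcp_rot: [-3.142, 0.0, 1.612]
contact_force: [-0.2, -0.3, 0.9]
opening: 0.997
grasp_force: 0.0
```

```bash
python3 - <<'E'
from h import *
s=r.sense();f=r.grab_frame("wrist"); W=cloud(f,wristT(s,f)); np.savez("wrist.npz",img=f["img"],W=W)
print(s["clock"],s["eef_pos"],s["tcp_rot"],s["qpos"].round(2))
cv2.imwrite("pics/w2.png",cv2.resize(f["img"],(768,576)))
E
```

```text
2.575 [485.4510718  175.25630195 404.64563573] [-3.14155412e+00  3.94878592e-05  1.61177618e+00] [ 0.34  0.18  1.86 -0.    1.09  0.3 ]
```

View pics/w2.png

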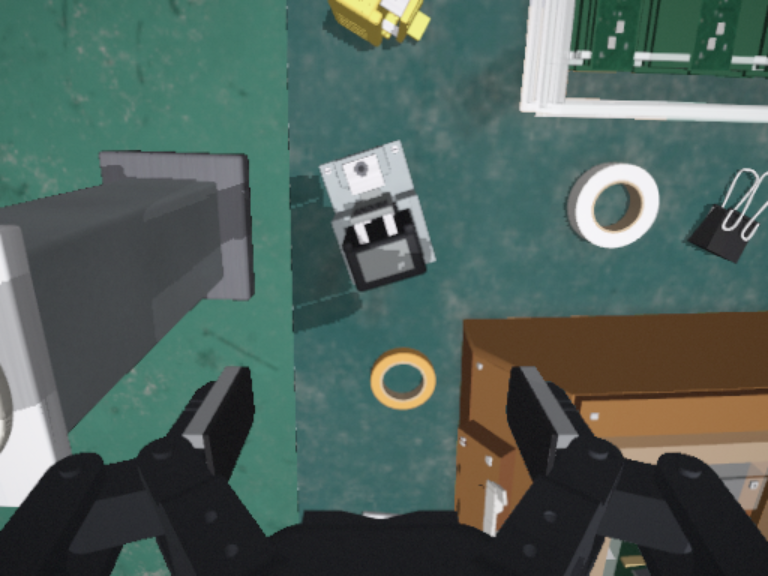

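The image shows the dock with its clamp screw at the top (358,170), the pack at (385,250) and the tape at (403,380). So dock +y is roughly world +y with a small positive yaw.

```bash
python3 - <<'E'
from h import *
d=np.load("wrist.npz");W=d["W"];img=d["img"]
P=W[80:210,195:300].reshape(-1,3); C=img[80:210,195:300].reshape(-1,3)
def rect(Q):
    c,sz,a=cv2.minAreaRect(Q[:,:2].astype(np.float32)); return np.round(c,1),np.round(sz,1),round(a,1)
for a,b in ((76,100),(82,90),(30,45),(10,45)):
    Q=P[(P[:,2]>a)&(P[:,2]<b)]; print(a,b,len(Q),np.median(Q[:,2]),rect(Q))
z=P[:,2]; print(np.histogram(z[z>5],bins=np.arange(5,100,3)))
E
```

```text
76 100 1979 85.27217318212399 (array([486.6, 180. ]), array([50.1, 51.8]), 19.7)
82 90 1594 85.56842897173809 (array([486.7, 179.4]), array([50.1, 50.6]), 19.7)
30 45 1224 37.9993796520823 (array([482.7, 190.9]), array([68.1, 90.3]), 19.7)
10 45 1837 31.841453911146857 (array([482.1, 192.6]), array([68.1, 94. ]), 19.7)
(array([ 713,   39,   36,   31,   35,  112,  327,   33,  358,  172,  106,
        566,   37,   31,   28,   28,   28,   33,   33,   36,   37,   36,
         47,   37,  127,  300, 1086,  449,    0,    0,    0]), array([ 5,  8, 11, 14, 17, 20, 23, 26, 29, 32, 35, 38, 41, 44, 47, 50, 53,
       56, 59, 62, 65, 68, 71, 74, 77, 80, 83, 86, 89, 92, 95, 98]))
```

Emit:
apply_moves:
  deltas:
    - {"claw": -1, "delta_pos": [-5.6, 0.3, 0], "yaw": 0}
    - {"claw": -1, "delta_pos": [-5.6, 0.3, 0], "yaw": 0}
    - {"claw": -1, "delta_pos": [-5.6, 0.3, 0], "yaw": 0}
    - {"claw": -1, "delta_pos": [-5.6, 0.3, 0], "yaw": 0}
    - {"claw": -1, "delta_pos": [-5.6, 0.3, 0], "yaw": 0}
    - {"claw": -1, "delta_pos": [0, 0, 0], "yaw": 0}
    - {"claw": -1, "delta_pos": [0, 0, 0], "yaw": 0}

```text
clock: 3.5
eef_pos: [510.7, -104.0, 404.5]
tcp_rot: [-3.141, -0.001, 1.608]
contact_force: [0.6, 0.2, -0.7]
opening: 1.001
grasp_force: 0.0
```

```bash
python3 - <<'E'
from h import *
s=r.sense();f=r.grab_frame("wrist"); W=cloud(f,wristT(s,f)); np.savez("wrist_h.npz",img=f["img"],W=W)
print(s["clock"],s["eef_pos"],s["tcp_rot"])
cv2.imwrite("pics/w3.png",cv2.resize(f["img"],(768,576)))
P=W.reshape(-1,3); P=P[(P[:,0]>440)&(P[:,0]<575)&(P[:,1]>-260)&(P[:,1]<-100)&(P[:,2]>8)&(P[:,2]<48)]
for a,b in ((8,48),(36,44)):
    Q=P[(P[:,2]>a)&(P[:,2]<b)]; print(len(Q),cv2.minAreaRect(Q[:,:2].astype(np.float32)),np.median(Q[:,2]),np.percentile(Q,[0,100],axis=0))
E
```

```text
3.5 [ 510.67736725 -103.96660949  404.5204166 ] [-3.14120958e+00 -5.26310562e-04  1.60802998e+00]
1609 ((511.8364562988281, -181.14837646484375), (72.06610107421875, 69.90088653564453), 86.58535766601562) 37.6289044462884 [[ 475.10015197 -217.64380421    8.01074159]
 [ 547.84310465 -146.90564295   41.92854706]]
867 ((511.4247741699219, -188.83306884765625), (56.77217102050781, 69.8492431640625), 86.40617370605469) 39.29713811504183 [[ 475.10015197 -217.64380421   36.03237716]
 [ 547.84310465 -158.6427837    41.92854706]]
```

View pics/w3.png

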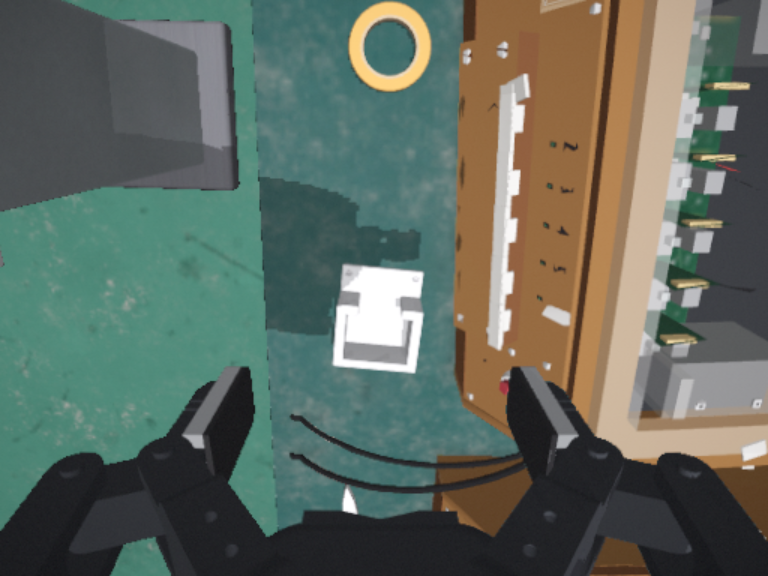

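Holder: back wall at image (380,358), open side up (+y), yaw about −3.5°.

```bash
python3 - <<'E'
from h import *
W=np.load("wrist_h.npz")["W"].reshape(-1,3)
for deg in (-3.4,-3.6):
    a=np.radians(deg); c=np.array([511.8,-181.1]); ex=np.array([np.cos(a),np.sin(a)]); ey=np.array([-ex[1],ex[0]])
    L=np.c_[(W[:,:2]-c)@ex,(W[:,:2]-c)@ey,W[:,2]]
    L=L[(abs(L[:,0])<45)&(abs(L[:,1])<50)]
    back=L[(abs(L[:,0])<22)&(L[:,1]<-10)]
    print("back top y",np.percentile(back[back[:,2]>37.5][:,1],[0,2,50,98,100]).round(1))
    m=L[(L[:,1]>-20)&(L[:,1]<10)]; t=m[m[:,2]>38]
    for sg in (1,-1): print("side top x",np.percentile(sg*t[sg*t[:,0]>0][:,0],[0,2,98,100]).round(1))
    w=back[(back[:,2]>14)&(back[:,2]<33)]; print("inner back face y",np.median(w[:,1]),"z floor",np.median(L[(abs(L[:,0])<15)&(abs(L[:,1])<10)][:,2]))
    # yaw by line fit to inner back face
    print("slope",np.degrees(np.polyfit(w[:,0],w[:,1],1)[0]))
    f=t[:,1]; t2=L[L[:,2]>37]; print("top y extent",t2[:,1].min(),t2[:,1].max(), "all y", L[L[:,2]>8][:,1].min(),L[L[:,2]>8][:,1].max())
E
```

```text
back top y [-36.1 -35.3 -31.4 -28.6 -27.8]
side top x [27.2 27.4 34.9 35. ]
side top x [27.  27.  34.6 34.7]
inner back face y -29.033114154211532 z floor 5.605040051471434
slope -0.38064174826613767
top y extent -36.07519178409451 20.716507406396957 all y -36.07519178409451 35.979529112229514
back top y [-36.1 -35.3 -31.4 -28.6 -27.8]
side top x [27.2 27.4 34.9 35. ]
side top x [26.9 27.  34.6 34.7]
inner back face y -29.037804655508822 z floor 5.603467558280499
slope -0.19060101106783806
top y extent -36.129121707545345 20.647806698330324 all y -36.129121707545345 36.08065399243551
```

Emit:
apply_moves:
  deltas:
    - {"claw": -1, "delta_pos": [5.69, -0.27, 0], "yaw": 0}
    - {"claw": -1, "delta_pos": [5.69, -0.27, 0], "yaw": 0}
    - {"claw": -1, "delta_pos": [5.69, -0.27, 0], "yaw": 0}
    - {"claw": -1, "delta_pos": [5.69, -0.27, 0], "yaw": 0}
    - {"claw": -1, "delta_pos": [5.69, -0.27, 0], "yaw": 0}
    - {"claw": -1, "delta_pos": [0, 0, 0], "yaw": -0.171}
    - {"claw": -1, "delta_pos": [0, 0, 0], "yaw": -0.171}
    - {"claw": -1, "delta_pos": [0, 0, 0], "yaw": -0.171}

```text
clock: 4.55
eef_pos: [485.8, 181.5, 404.7]
tcp_rot: [-3.141, -0.0, 2.13]
contact_force: [0.1, -0.4, 0.5]
opening: 0.998
grasp_force: 0.0
```

Emit:
apply_moves:
  deltas:
    - {"claw": -0.8, "delta_pos": [0, 0, 0], "yaw": -0.171}
    - {"claw": -0.8, "delta_pos": [0, 0, 0], "yaw": -0.171}
    - {"claw": -0.8, "delta_pos": [0, 0, 0], "yaw": -0.171}
    - {"claw": -0.8, "delta_pos": [0, 0, 0], "yaw": -0.171}
    - {"claw": -0.8, "delta_pos": [0, 0, 0], "yaw": -0.171}
    - {"claw": -0.8, "delta_pos": [0, 0, 0], "yaw": -0.171}
    - {"claw": -0.8, "delta_pos": [0, 0, 0], "yaw": -0.171}
    - {"claw": -0.8, "delta_pos": [0, 0, 0], "yaw": -0.168}

```text
clock: 5.55
eef_pos: [485.9, 181.2, 404.7]
tcp_rot: [3.141, -0.0, -2.789]
contact_force: [0.1, 0.6, 0.2]
opening: 0.902
grasp_force: 0.0
```

Emit:
apply_moves:
  deltas:
    - {"claw": -0.6, "delta_pos": [0, 0, 4.0], "yaw": 0}
    - {"claw": -0.6, "delta_pos": [0, 0, 3.0], "yaw": 0}
    - {"claw": -0.6, "delta_pos": [0, 0, 0], "yaw": 0}
    - {"claw": -0.6, "delta_pos": [0, 0, 0], "yaw": 0}

```text
clock: 6.05
eef_pos: [486.9, 180.7, 335.7]
tcp_rot: [3.142, 0.001, -2.796]
contact_force: [0.3, -0.6, 0.5]
opening: 0.799
grasp_force: 0.0
```

```bash
python3 - <<'E'
from h import *
s=r.sense();f=r.grab_frame("wrist"); W=cloud(f,wristT(s,f)); np.savez("wrist_p.npz",img=f["img"],W=W)
print(s["clock"],s["eef_pos"],s["tcp_rot"],s["opening"],s["qpos"].round(2))
P=W.reshape(-1,3)
P=P[(abs(P[:,0]-482)<60)&(abs(P[:,1]-190)<70)]
ye=np.array([-.337,.941])
for a,b in ((78,92),(10,45)):
    Q=P[(P[:,2]>a)&(P[:,2]<b)]; c,sz,an=cv2.minAreaRect(Q[:,:2].astype(np.float32)); print(np.round(c,1),np.round(sz,1),an,np.median(Q[:,2]))
print(go([486.6,179.7,221],3.488-2*np.pi))
cv2.imwrite("pics/w4.png",cv2.resize(f["img"],(768,576)))
E
```

```text
6.05 [486.86690125 180.66953256 335.70997305] [ 3.14150928e+00  9.76696574e-04 -2.79590815e+00] 0.7994255771227656 [ 0.35  0.27  1.92  0.    0.95 -1.56]
[486.2 180. ] [49.7 51.1] 19.87706184387207 85.34301686026485
[483.7 187.3] [ 68.3 104.1] 19.446237564086914 32.16031458250859
(array([ 0.097, -0.065, 11.502]), np.float64(-0.0010172631129541365))
```

View pics/w4.png

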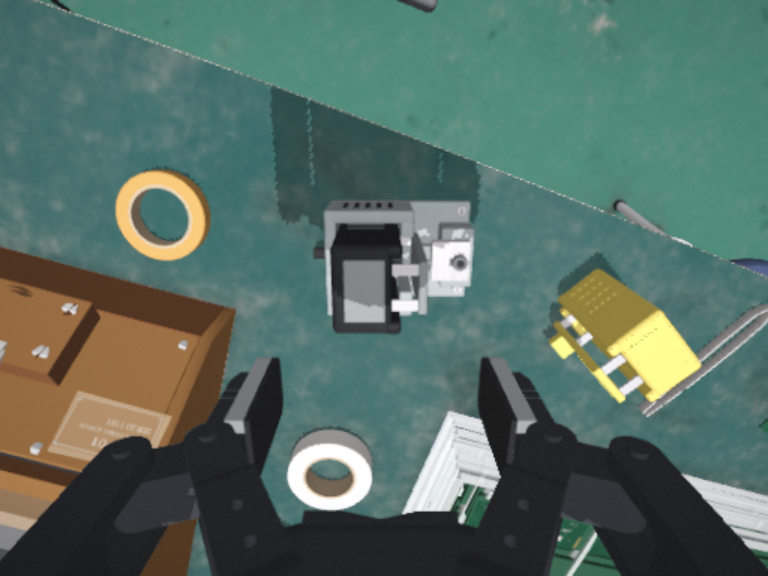

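Emit:
apply_moves:
  deltas:
    - {"claw": -0.6, "delta_pos": [0.08, -0.05, 3.5], "yaw": 0}
    - {"claw": -0.6, "delta_pos": [0, 0, 3.5], "yaw": 0}
    - {"claw": -0.6, "delta_pos": [0, 0, 2.5], "yaw": 0}
    - {"claw": -0.6, "delta_pos": [0, 0, 2.0], "yaw": 0}
    - {"claw": -0.45, "delta_pos": [0, 0, 0], "yaw": 0}
    - {"claw": -0.35, "delta_pos": [0, 0, 0], "yaw": 0}
    - {"claw": -0.3, "delta_pos": [0, 0, 0], "yaw": 0}
    - {"claw": -0.3, "delta_pos": [0, 0, 0], "yaw": 0}
  grip_force: 20

```text
clock: 7.1
eef_pos: [486.5, 179.2, 220.5]
tcp_rot: [3.142, 0.001, -2.797]
contact_force: [0.9, -0.3, 0.3]
opening: 0.644
grasp_force: 0.0
```

```bash
python3 - <<'E'
from h import *
s=r.sense(); print({k:np.round(s[k],3) for k in ("eef_pos","tcp_rot","contact_force","wrist_torque","opening","grasp_force")})
print(go([486.4,179.8,221],3.487-2*np.pi))
E
```

```text
{'eef_pos': array([486.496, 179.18 , 220.489]), 'tcp_rot': array([ 3.142e+00,  1.000e-03, -2.797e+00]), 'contact_force': array([ 0.893, -0.347,  0.287]), 'wrist_torque': array([-0.019, -0.013,  0.036]), 'opening': np.float64(0.644), 'grasp_force': np.float64(0.0)}
(array([-0.012,  0.062, -0.051]), np.float64(-0.0012089969235411502))
```

Emit:
apply_moves:
  deltas:
    - {"claw": -0.26, "delta_pos": [0, 0.04, 0], "yaw": 0}
    - {"claw": -0.24, "delta_pos": [0, 0, 0], "yaw": 0}
    - {"claw": -0.24, "delta_pos": [0, 0, 0], "yaw": 0}

```text
clock: 7.48
eef_pos: [486.1, 179.4, 219.7]
tcp_rot: [-3.142, -0.0, -2.797]
contact_force: [-0.7, 0.5, -1.2]
opening: 0.623
grasp_force: 0.0
```

Emit:
apply_moves:
  deltas:
    - {"claw": -0.22, "delta_pos": [0, 0, 0], "yaw": 0}
    - {"claw": -0.22, "delta_pos": [0, 0, 0], "yaw": 0}

```text
clock: 7.72
eef_pos: [486.1, 179.5, 219.7]
tcp_rot: [3.142, -0.0, -2.797]
contact_force: [-0.7, 0.6, 0.2]
opening: 0.614
grasp_force: 0.2
```

Emit:
apply_moves:
  deltas:
    - {"claw": -0.2, "delta_pos": [0, 0, 0], "yaw": 0}
    - {"claw": -0.2, "delta_pos": [0, 0, 0], "yaw": 0}

```text
clock: 7.98
eef_pos: [486.1, 179.5, 219.7]
tcp_rot: [3.141, -0.0, -2.797]
contact_force: [-0.5, 0.6, 0.7]
opening: 0.6
grasp_force: 0.8
```

Emit:
apply_moves:
  deltas:
    - {"claw": -0.19, "delta_pos": [0, 0, 0], "yaw": 0}
    - {"claw": -0.19, "delta_pos": [0, 0, 0], "yaw": 0}

```text
clock: 8.22
eef_pos: [486.1, 179.5, 219.7]
tcp_rot: [3.141, 0.0, -2.797]
contact_force: [-1.0, 1.5, 1.7]
opening: 0.597
grasp_force: 3.0
```

Emit:
apply_moves:
  deltas:
    - {"claw": -0.18, "delta_pos": [0, 0, 0], "yaw": 0}
    - {"claw": -0.18, "delta_pos": [0, 0, 0], "yaw": 0}

```text
clock: 8.48
eef_pos: [486.1, 179.4, 219.8]
tcp_rot: [-3.142, 0.0, -2.797]
contact_force: [-1.8, 0.9, 3.4]
opening: 0.589
grasp_force: 4.9
```

Emit:
apply_moves:
  deltas:
    - {"claw": -0.17, "delta_pos": [0, 0, 0], "yaw": 0}
    - {"claw": -0.17, "delta_pos": [0, 0, 0], "yaw": 0}

```text
clock: 8.72
eef_pos: [486.2, 179.3, 219.8]
tcp_rot: [-3.141, 0.0, -2.797]
contact_force: [-0.8, -0.8, 5.1]
opening: 0.59
grasp_force: 5.9
```

Emit:
apply_moves:
  deltas:
    - {"claw": -0.17, "delta_pos": [0, 0, -0.02], "yaw": 0}
    - {"claw": -0.17, "delta_pos": [0, 0, 0], "yaw": 0}

```text
clock: 8.98
eef_pos: [486.1, 179.4, 219.9]
tcp_rot: [-3.141, 0.0, -2.797]
contact_force: [-0.6, -1.4, 3.0]
opening: 0.585
grasp_force: 6.2
```

Emit:
apply_moves:
  deltas:
    - {"claw": -0.17, "delta_pos": [0, 0, -0.03], "yaw": 0}
    - {"claw": -0.17, "delta_pos": [0, 0, 0], "yaw": 0}

```text
clock: 9.22
eef_pos: [485.9, 179.4, 219.9]
tcp_rot: [-3.142, -0.001, -2.797]
contact_force: [-0.6, -0.4, -2.3]
opening: 0.592
grasp_force: 5.7
```

Emit:
apply_moves:
  deltas:
    - {"claw": -0.15, "delta_pos": [0, -0.03, -0.03], "yaw": 0}
    - {"claw": -0.15, "delta_pos": [0, 0, 0], "yaw": 0}

```text
clock: 9.48
eef_pos: [486.1, 179.2, 220.4]
tcp_rot: [3.142, -0.0, -2.797]
contact_force: [-0.1, 0.3, -1.7]
opening: 0.575
grasp_force: 6.4
```

Emit:
apply_moves:
  deltas:
    - {"claw": -0.15, "delta_pos": [0, 0, -0.06], "yaw": 0}
    - {"claw": -0.15, "delta_pos": [0, 0, 0], "yaw": 0}

```text
clock: 9.72
eef_pos: [486.2, 179.2, 221.1]
tcp_rot: [3.142, 0.0, -2.797]
contact_force: [-1.1, 0.7, -2.1]
opening: 0.578
grasp_force: 6.4
```

Emit:
apply_moves:
  deltas:
    - {"claw": -0.15, "delta_pos": [0, 0, -0.06], "yaw": 0}
    - {"claw": -0.15, "delta_pos": [0, 0, 0], "yaw": 0}

```text
clock: 9.98
eef_pos: [486.2, 179.2, 221.7]
tcp_rot: [-3.142, 0.0, -2.797]
contact_force: [-0.2, 0.5, -2.0]
opening: 0.576
grasp_force: 6.4
```

Emit:
apply_moves:
  deltas:
    - {"claw": -0.15, "delta_pos": [0, 0, -0.05], "yaw": 0}
    - {"claw": -0.15, "delta_pos": [0, 0, 0], "yaw": 0}

```text
clock: 10.22
eef_pos: [486.1, 179.2, 222.1]
tcp_rot: [-3.142, -0.0, -2.797]
contact_force: [0.8, -0.5, -3.7]
opening: 0.576
grasp_force: 6.5
```

Emit:
apply_moves:
  deltas:
    - {"claw": -0.135, "delta_pos": [0, -0.03, -0.01], "yaw": 0}
    - {"claw": -0.135, "delta_pos": [0, 0, 0], "yaw": 0}
    - {"claw": -0.135, "delta_pos": [0, 0, -0.03], "yaw": 0}
    - {"claw": -0.135, "delta_pos": [0, 0, 0], "yaw": 0}

```text
clock: 10.72
eef_pos: [486.3, 178.8, 222.7]
tcp_rot: [-3.141, -0.0, -2.797]
contact_force: [0.3, -1.2, -1.6]
opening: 0.57
grasp_force: 6.4
```

Emit:
apply_moves:
  deltas:
    - {"claw": -0.135, "delta_pos": [0, 0, -0.03], "yaw": 0}
    - {"claw": -0.135, "delta_pos": [0, 0, 0], "yaw": 0}

```text
clock: 10.98
eef_pos: [486.3, 178.8, 222.9]
tcp_rot: [-3.141, -0.0, -2.797]
contact_force: [0.3, -1.9, -1.6]
opening: 0.566
grasp_force: 6.1
```

Emit:
apply_moves:
  deltas:
    - {"claw": -0.135, "delta_pos": [0, 0, -0.03], "yaw": 0}
    - {"claw": -0.135, "delta_pos": [0, 0, 0], "yaw": 0}

```text
clock: 11.22
eef_pos: [486.3, 178.8, 223.2]
tcp_rot: [-3.141, -0.0, -2.797]
contact_force: [-0.2, -2.6, -3.6]
opening: 0.57
grasp_force: 5.7
```

Emit:
apply_moves:
  deltas:
    - {"claw": -0.135, "delta_pos": [0, -0.05, 0], "yaw": 0}
    - {"claw": -0.135, "delta_pos": [0, 0, 0], "yaw": 0}

```text
clock: 11.48
eef_pos: [486.6, 178.6, 223.3]
tcp_rot: [3.141, 0.0, -2.798]
contact_force: [-0.5, 0.6, -2.2]
opening: 0.571
grasp_force: 7.0
```

Emit:
apply_moves:
  deltas:
    - {"claw": -0.135, "delta_pos": [0, 0, -0.03], "yaw": 0}
    - {"claw": -0.135, "delta_pos": [0, 0, 0], "yaw": 0}

```text
clock: 11.72
eef_pos: [486.5, 178.5, 223.5]
tcp_rot: [3.142, 0.0, -2.797]
contact_force: [0.5, -1.2, -2.5]
opening: 0.568
grasp_force: 7.0
```

Emit:
apply_moves:
  deltas:
    - {"claw": -0.135, "delta_pos": [0, 0, -0.04], "yaw": 0}
    - {"claw": -0.135, "delta_pos": [0, 0, 0], "yaw": 0}

```text
clock: 11.98
eef_pos: [486.5, 178.4, 223.9]
tcp_rot: [3.142, 0.0, -2.797]
contact_force: [0.3, -0.1, -2.1]
opening: 0.567
grasp_force: 7.0
```

Emit:
apply_moves:
  deltas:
    - {"claw": -0.135, "delta_pos": [0, 0, -0.04], "yaw": 0}
    - {"claw": -0.135, "delta_pos": [0, 0, 0], "yaw": 0}

```text
clock: 12.22
eef_pos: [486.5, 178.4, 224.3]
tcp_rot: [3.142, -0.0, -2.797]
contact_force: [-0.1, 0.7, -1.2]
opening: 0.569
grasp_force: 7.0
```

```bash
python3 - <<'E'
from h import *
s=r.sense();f=r.grab_frame("wrist"); W=cloud(f,wristT(s,f)).reshape(-1,3)
print(s["clock"],s["eef_pos"],s["contact_force"],s["wrist_torque"],s["grasp_force"],s["opening"])
o=np.array([487,178.5]); ex=np.array([.941,.337]); ey=np.array([-.337,.941])
L=np.c_[(W[:,:2]-o)@ex,(W[:,:2]-o)@ey,W[:,2]]
Q=L[(abs(L[:,0])<22)&(L[:,1]>-22)&(L[:,1]<11)&(L[:,2]>60)&(L[:,2]<105)]
print("pack top",np.percentile(Q[:,2],[50,80,95]),len(Q))
Q=L[(abs(L[:,0])<33)&(L[:,1]>-33)&(L[:,1]<25)&(L[:,2]>36)&(L[:,2]<45)];print("dock wall top",np.percentile(Q[:,2],[20,50,80]))
cv2.imwrite("pics/w5.png",f["img"])
W0=np.load("wrist_p.npz")["W"].reshape(-1,3);L=np.c_[(W0[:,:2]-o)@ex,(W0[:,:2]-o)@ey,W0[:,2]]
Q=L[(abs(L[:,0])<22)&(L[:,1]>-22)&(L[:,1]<11)&(L[:,2]>60)&(L[:,2]<105)];print("before",np.percentile(Q[:,2],[50,80,95]))
Q=L[(abs(L[:,0])<33)&(L[:,1]>-33)&(L[:,1]<25)&(L[:,2]>36)&(L[:,2]<45)];print("dock wall top",np.percentile(Q[:,2],[20,50,80]))
E
```

```text
12.225 [486.46079429 178.41816848 224.29063117] [-0.05085559  0.68262604 -1.22499418] [ 0.00527597 -0.01430646 -0.02698712] 7.04390712082386 0.5686915553074622
pack top [89.67391071 90.17129777 90.62352392] 6477
dock wall top [38.86158142 39.5435723  40.2785056 ]
before [85.67084855 86.26245628 86.7861625 ]
dock wall top [38.76535306 39.4689623  40.15687879]
```

Emit:
apply_moves:
  deltas:
    - {"claw": -0.135, "delta_pos": [0, 0, -0.08], "yaw": 0}
    - {"claw": -0.135, "delta_pos": [0, 0, -0.08], "yaw": 0}
    - {"claw": -0.135, "delta_pos": [0, 0, -0.08], "yaw": 0}
    - {"claw": -0.135, "delta_pos": [0, 0, 0], "yaw": 0}

```text
clock: 12.78
eef_pos: [486.5, 178.4, 226.8]
tcp_rot: [-3.142, 0.0, -2.797]
contact_force: [0.9, -0.6, -3.2]
opening: 0.566
grasp_force: 7.0
```

Emit:
apply_moves:
  deltas:
    - {"claw": -0.135, "delta_pos": [0, 0, -0.1], "yaw": 0}
    - {"claw": -0.135, "delta_pos": [0, 0, -0.1], "yaw": 0}
    - {"claw": -0.135, "delta_pos": [0, 0, -0.1], "yaw": 0}
    - {"claw": -0.135, "delta_pos": [0, 0, -0.1], "yaw": 0}

```text
clock: 13.28
eef_pos: [486.5, 178.4, 230.8]
tcp_rot: [-3.142, 0.0, -2.797]
contact_force: [-0.9, -0.6, -1.8]
opening: 0.569
grasp_force: 7.0
```

Emit:
apply_moves:
  deltas:
    - {"claw": -0.135, "delta_pos": [0, 0, -0.15], "yaw": 0}
    - {"claw": -0.135, "delta_pos": [0, 0, -0.15], "yaw": 0}
    - {"claw": -0.135, "delta_pos": [0, 0, -0.15], "yaw": 0}
    - {"claw": -0.135, "delta_pos": [0, 0, -0.15], "yaw": 0}

```text
clock: 13.78
eef_pos: [486.5, 178.4, 236.8]
tcp_rot: [3.142, 0.0, -2.797]
contact_force: [0.5, -0.2, -0.8]
opening: 0.568
grasp_force: 7.0
```

Emit:
apply_moves:
  deltas:
    - {"claw": -0.135, "delta_pos": [0, 0, -0.4], "yaw": 0}
    - {"claw": -0.135, "delta_pos": [0, 0, -0.8], "yaw": 0}
    - {"claw": -0.135, "delta_pos": [0, 0, -1.0], "yaw": 0}
    - {"claw": -0.135, "delta_pos": [0, 0, -1.2], "yaw": 0}
    - {"claw": -0.135, "delta_pos": [0, 0, -1.2], "yaw": 0}
    - {"claw": -0.11, "delta_pos": [0, 0, -1.2], "yaw": 0}
    - {"claw": -0.09, "delta_pos": [0, 0, -0.6], "yaw": 0}
    - {"claw": -0.09, "delta_pos": [0, 0, 0], "yaw": 0}

```text
clock: 14.78
eef_pos: [486.6, 178.5, 301.2]
tcp_rot: [3.142, 0.001, -2.797]
contact_force: [0.0, 1.0, -2.3]
opening: 0.544
grasp_force: 8.8
```

```bash
python3 - <<'E'
from h import *
s=r.sense();f=r.grab_frame("wrist"); T=wristT(s,f); W=cloud(f,T).reshape(-1,3)
print(s["clock"],s["eef_pos"],s["tcp_rot"],s["contact_force"],s["grasp_force"],s["opening"])
Rm=R.from_euler('xyz',s["tcp_rot"]).as_matrix(); L=(W-s["eef_pos"])@Rm
Q=L[(abs(L[:,0])<45)&(abs(L[:,1])<32)&(L[:,2]>115)&(L[:,2]<250)]
z=np.percentile(Q[:,2],3);print("top depth",z,len(Q))
T_=Q[(Q[:,2]<z+4)];print(np.percentile(T_,[1,50,99],axis=0).round(1),cv2.minAreaRect(T_[:,:2].astype(np.float32)))
print(go([511.8,-184,s["eef_pos"][2]],np.pi-0.062))
cv2.imwrite("pics/w6.png",cv2.resize(f["img"],(768,576)))
E
```

```text
14.775 [486.58457625 178.46985074 301.20759737] [ 3.14158872e+00  9.53916585e-04 -2.79738237e+00] [ 0.01532846  1.02950502 -2.29636712] 8.808800876140594 0.5439111713275577
top depth 120.05793198341591 17597
[[ 10.7 -31.9 115.1]
 [ 11.8  22.3 119.2]
 [ 13.6  31.8 124. ]] ((12.214646339416504, -0.01905059814453125), (63.94545364379883, 3.9987118244171143), 89.94702911376953)
(array([  9.84 , -34.97 ,  -0.048]), np.float64(0.40620541040739866))
```

View pics/w6.png

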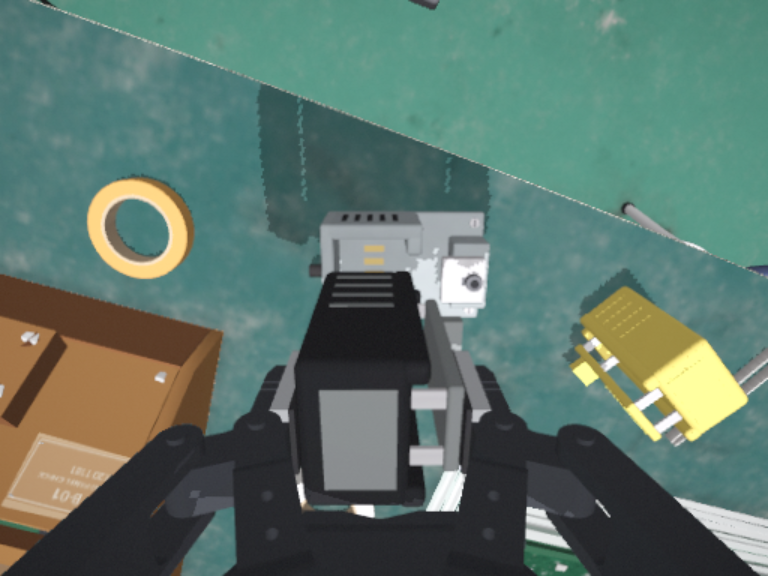

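```bash
cat >> h.py <<'E'
def packpose():
    s=r.sense();f=r.grab_frame("wrist"); W=cloud(f,wristT(s,f)).reshape(-1,3)
    Rm=R.from_euler('xyz',s["tcp_rot"]).as_matrix(); L=(W-s["eef_pos"])@Rm
    C=f["img"].reshape(-1,3).max(1)
    m=(abs(L[:,0])<35)&(L[:,1]<13)&(L[:,1]>-21)
    Q=L[m&(abs(L[:,2]-134)<8)]; z=np.median(Q[:,2])
    t=L[m&(abs(L[:,2]-z)<2.0)]
    print("n",len(t),"top z",z,"y",np.percentile(t[:,1],[1,99]).round(1),"x",np.percentile(t[:,0],[1,99]).round(1))
    F=L[(abs(L[:,1])<14)&(L[:,2]>z+8)&(L[:,2]<z+45)&(L[:,0]>15)&(L[:,0]<35)]
    print("front x",np.median(F[:,0]),"slope(rad)",np.polyfit(F[:,1],F[:,0],1)[0].round(4),"vert",np.polyfit(F[:,2],F[:,0],1)[0].round(4),len(F))
    G=L[(abs(L[:,0])<24)&(abs(L[:,2]-z)<2)&(L[:,1]>-30)&(L[:,1]<32)]
    print("y extent",np.percentile(G[:,1],[0.5,99.5]).round(1))
    return s,f
E
python3 -c "
from h import *
packpose()"
```

```text
n 6905 top z 135.04303879143404 y [-20.7  11.5] x [-23.8  24.2]
front x 24.284861603599207 slope(rad) -0.0067 vert 0.0018 1878
y extent [-27.4  26.7]
```

Emit:
apply_moves:
  deltas:
    - {"claw": -0.09, "delta_pos": [0.5, -1.75, 0], "yaw": 0}
    - {"claw": -0.09, "delta_pos": [1.0, -3.5, 0], "yaw": 0}
    - {"claw": -0.09, "delta_pos": [1.0, -3.5, 0], "yaw": 0}
    - {"claw": -0.09, "delta_pos": [1.0, -3.5, 0], "yaw": 0}
    - {"claw": -0.09, "delta_pos": [1.0, -3.5, 0], "yaw": 0}
    - {"claw": -0.09, "delta_pos": [1.0, -3.5, 0], "yaw": 0}
    - {"claw": -0.09, "delta_pos": [1.0, -3.5, 0], "yaw": 0}
    - {"claw": -0.09, "delta_pos": [1.0, -3.5, 0], "yaw": 0}

```text
clock: 15.88
eef_pos: [503.8, -96.0, 300.3]
tcp_rot: [3.141, -0.001, -2.798]
contact_force: [1.1, 0.1, -2.3]
opening: 0.548
grasp_force: 8.8
```

Emit:
apply_moves:
  deltas:
    - {"claw": -0.09, "delta_pos": [1.0, -3.5, 0], "yaw": 0}
    - {"claw": -0.09, "delta_pos": [1.0, -3.5, 0], "yaw": 0}
    - {"claw": -0.09, "delta_pos": [0.4, -1.75, 0], "yaw": 0}
    - {"claw": -0.09, "delta_pos": [0, 0, 0], "yaw": 0.12}
    - {"claw": -0.09, "delta_pos": [0, 0, 0], "yaw": 0.14}
    - {"claw": -0.09, "delta_pos": [0, 0, 0], "yaw": 0.146}
    - {"claw": -0.09, "delta_pos": [0, 0, 0], "yaw": 0}
    - {"claw": -0.09, "delta_pos": [0, 0, 0], "yaw": 0}

```text
clock: 16.88
eef_pos: [511.2, -184.4, 300.5]
tcp_rot: [3.141, -0.0, 3.083]
contact_force: [-0.2, 1.0, -1.7]
opening: 0.549
grasp_force: 8.8
```

```bash
python3 - <<'E'
from h import *
s,f=packpose(); print(s["clock"],s["eef_pos"],s["tcp_rot"],s["contact_force"],s["grasp_force"],s["qpos"].round(2))
W=cloud(f,wristT(s,f)).reshape(-1,3)
a=-0.062;c=np.array([511.8,-184.0]); ex=np.array([np.cos(a),np.sin(a)]); ey=np.array([-ex[1],ex[0]])
L=np.c_[(W[:,:2]-c)@ex,(W[:,:2]-c)@ey,W[:,2]]
L=L[(abs(L[:,0])<45)&(abs(L[:,1])<45)]
t=L[(L[:,2]>37)&(L[:,2]<43)]; print("wall tops x",np.percentile(t[:,0],[0.5,99.5]),"y",np.percentile(t[:,1],[.5,99.5]),len(t))
w=t[(t[:,1]>-15)&(t[:,1]<10)&(t[:,0]<0)]; print("-x wall x",np.percentile(w[:,0],[1,99]) if len(w) else 0)
w=L[(abs(L[:,0])<34)&(L[:,0]<-8)&(L[:,1]<-20)&(L[:,2]>37)&(L[:,2]<43)];print("back wall y",np.percentile(w[:,1],[1,50,99]) if len(w) else 0)
print(go([511.4,-184.5,301],np.pi-0.062))
cv2.imwrite("pics/w7.png",cv2.resize(f["img"],(768,576)))
E
```

```text
n 6917 top z 135.07607150346058 y [-20.7  11.7] x [-23.8  24.1]
front x 24.14609550013369 slope(rad) -0.007 vert 0.0015 1880
y extent [-27.5  26.9]
16.875 [ 511.18268687 -184.41369368  300.5193641 ] [ 3.14140689e+00 -4.40989960e-04  3.08298672e+00] [-0.16855802  0.96115042 -1.70756378] 8.82071167230606 [-0.35  0.35  1.9   0.    0.89 -1.86]
wall tops x [-35.07282758  -4.44836137] y [-32.3810554   23.20422471] 1057
-x wall x [-35.11552595 -27.60645852]
back wall y [-32.39452953 -28.08885104 -20.48785348]
(array([-0.014, -0.007, -0.042]), np.float64(0.0029336433857469757))
```

View pics/w7.png

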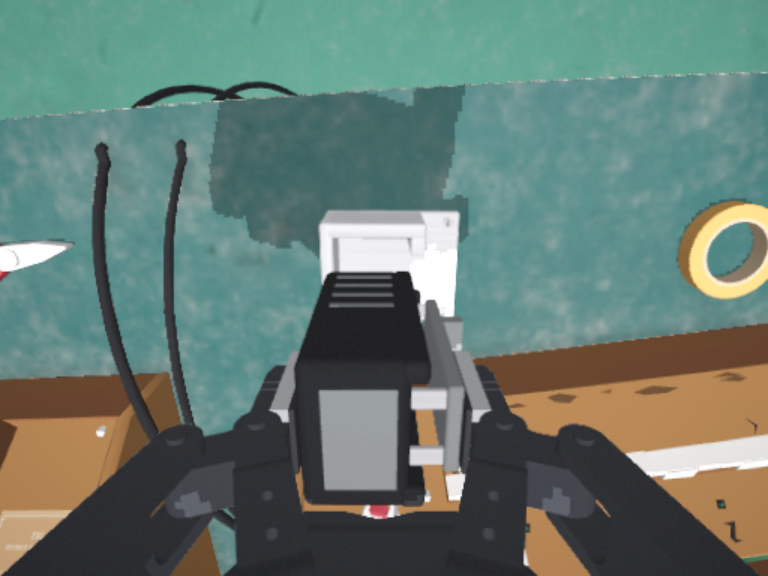

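Emit:
apply_moves:
  deltas:
    - {"claw": -0.09, "delta_pos": [0, 0, 0.8], "yaw": 0.003}
    - {"claw": -0.09, "delta_pos": [0, 0, 1.2], "yaw": 0}
    - {"claw": -0.09, "delta_pos": [0, 0, 1.2], "yaw": 0}
    - {"claw": -0.09, "delta_pos": [0, 0, 0.7], "yaw": 0}
    - {"claw": -0.09, "delta_pos": [0, 0, 0], "yaw": 0}

```text
clock: 17.55
eef_pos: [511.1, -184.4, 260.8]
tcp_rot: [3.141, -0.001, 3.077]
contact_force: [-0.4, 0.7, -1.5]
opening: 0.547
grasp_force: 8.8
```

Emit:
apply_moves:
  deltas:
    - {"claw": -0.09, "delta_pos": [0, 0, 0.2], "yaw": 0}
    - {"claw": -0.09, "delta_pos": [0, 0, 0.15], "yaw": 0}
    - {"claw": -0.09, "delta_pos": [0, 0, 0.15], "yaw": 0}
    - {"claw": -0.09, "delta_pos": [0, 0, 0.15], "yaw": 0}
    - {"claw": -0.09, "delta_pos": [0, 0, 0.15], "yaw": 0}

```text
clock: 18.18
eef_pos: [511.4, -184.5, 253.7]
tcp_rot: [-3.142, 0.0, 3.077]
contact_force: [-0.6, 0.6, -1.4]
opening: 0.548
grasp_force: 8.8
```

Emit:
apply_moves:
  deltas:
    - {"claw": -0.09, "delta_pos": [0, 0, 0.15], "yaw": 0}
    - {"claw": -0.09, "delta_pos": [0, 0, 0.15], "yaw": 0}
    - {"claw": -0.09, "delta_pos": [0, 0, 0.15], "yaw": 0}
    - {"claw": -0.09, "delta_pos": [0, 0, 0.15], "yaw": 0}

```text
clock: 18.68
eef_pos: [511.4, -184.5, 247.6]
tcp_rot: [-3.142, -0.0, 3.077]
contact_force: [0.4, -0.2, -2.3]
opening: 0.547
grasp_force: 8.8
```

Entered the pocket (underside below 40 mm) with no contact.

Emit:
apply_moves:
  deltas:
    - {"claw": -0.09, "delta_pos": [0, 0, 0.2], "yaw": 0}
    - {"claw": -0.09, "delta_pos": [0, 0, 0.2], "yaw": 0}
    - {"claw": -0.09, "delta_pos": [0, 0, 0.2], "yaw": 0}
    - {"claw": -0.09, "delta_pos": [0, 0, 0.2], "yaw": 0}

```text
clock: 19.18
eef_pos: [511.4, -184.5, 239.5]
tcp_rot: [3.142, -0.0, 3.077]
contact_force: [-0.5, -1.1, -2.0]
opening: 0.547
grasp_force: 8.8
```

Emit:
apply_moves:
  deltas:
    - {"claw": -0.09, "delta_pos": [0, 0, 0.2], "yaw": 0}
    - {"claw": -0.09, "delta_pos": [0, 0, 0.2], "yaw": 0}
    - {"claw": -0.09, "delta_pos": [0, 0, 0.2], "yaw": 0}
    - {"claw": -0.09, "delta_pos": [0, 0, 0.2], "yaw": 0}

```text
clock: 19.68
eef_pos: [511.4, -184.4, 231.6]
tcp_rot: [-3.142, 0.0, 3.077]
contact_force: [-0.4, -0.6, -2.1]
opening: 0.551
grasp_force: 8.8
```

Emit:
apply_moves:
  deltas:
    - {"claw": -0.09, "delta_pos": [0, 0, 0.2], "yaw": 0}
    - {"claw": -0.09, "delta_pos": [0, 0, 0.2], "yaw": 0}
    - {"claw": -0.09, "delta_pos": [0, 0, 0.2], "yaw": 0}
    - {"claw": -0.09, "delta_pos": [0, 0, 0], "yaw": 0}

```text
clock: 20.18
eef_pos: [511.3, -184.5, 225.5]
tcp_rot: [3.142, -0.0, 3.077]
contact_force: [0.4, -0.3, -2.0]
opening: 0.548
grasp_force: 8.8
```

Emit:
apply_moves:
  deltas:
    - {"claw": -0.09, "delta_pos": [0, 0, 0.08], "yaw": 0}
    - {"claw": -0.09, "delta_pos": [0, 0, 0.08], "yaw": 0}
    - {"claw": -0.09, "delta_pos": [0, 0, 0.08], "yaw": 0}
    - {"claw": -0.09, "delta_pos": [0, 0, 0.08], "yaw": 0}

```text
clock: 20.68
eef_pos: [511.4, -184.5, 222.5]
tcp_rot: [-3.142, 0.0, 3.077]
contact_force: [0.1, 0.6, -2.0]
opening: 0.548
grasp_force: 8.8
```

Emit:
apply_moves:
  deltas:
    - {"claw": -0.09, "delta_pos": [0, 0, 0.05], "yaw": 0}
    - {"claw": -0.09, "delta_pos": [0, 0, 0.05], "yaw": 0}

```text
clock: 20.92
eef_pos: [511.4, -184.5, 221.5]
tcp_rot: [3.142, -0.0, 3.077]
contact_force: [0.3, 0.8, -1.8]
opening: 0.55
grasp_force: 8.8
```

Emit:
apply_moves:
  deltas:
    - {"claw": -0.09, "delta_pos": [0, 0, 0.04], "yaw": 0}
    - {"claw": -0.09, "delta_pos": [0, 0, 0.04], "yaw": 0}

```text
clock: 21.18
eef_pos: [511.4, -184.4, 220.7]
tcp_rot: [3.142, 0.0, 3.077]
contact_force: [-0.1, 1.4, -1.6]
opening: 0.548
grasp_force: 8.8
```

Emit:
apply_moves:
  deltas:
    - {"claw": -0.09, "delta_pos": [0, 0, 0.04], "yaw": 0}
    - {"claw": -0.09, "delta_pos": [0, 0, 0], "yaw": 0}

```text
clock: 21.42
eef_pos: [511.4, -184.5, 220.5]
tcp_rot: [-3.142, 0.0, 3.077]
contact_force: [-0.5, -0.5, 2.7]
opening: 0.545
grasp_force: 9.0
```

Emit:
apply_moves:
  deltas:
    - {"claw": -0.09, "delta_pos": [0, 0, 0.02], "yaw": 0}
    - {"claw": -0.09, "delta_pos": [0, 0, 0], "yaw": 0}

```text
clock: 21.68
eef_pos: [511.4, -184.6, 220.5]
tcp_rot: [-3.141, 0.0, 3.077]
contact_force: [-2.8, 0.3, 5.8]
opening: 0.548
grasp_force: 9.1
```

Emit:
apply_moves:
  deltas:
    - {"claw": -0.12, "delta_pos": [0, 0.06, 0.01], "yaw": 0}
    - {"claw": -0.15, "delta_pos": [0, 0.06, 0.01], "yaw": 0}
    - {"claw": -0.18, "delta_pos": [0, 0.06, 0.01], "yaw": 0}
    - {"claw": -0.2, "delta_pos": [0, 0.04, 0], "yaw": 0}
    - {"claw": -0.22, "delta_pos": [0, 0, 0], "yaw": 0}
    - {"claw": -0.24, "delta_pos": [0, 0, 0], "yaw": 0}

```text
clock: 22.42
eef_pos: [511.4, -182.1, 219.6]
tcp_rot: [3.141, -0.0, 3.077]
contact_force: [0.3, -0.4, -0.1]
opening: 0.624
grasp_force: 0.0
```

Emit:
apply_moves:
  deltas:
    - {"claw": -0.3, "delta_pos": [0, 0, 0], "yaw": 0}
    - {"claw": -0.4, "delta_pos": [0, 0, 0], "yaw": 0}
    - {"claw": -0.5, "delta_pos": [0, 0, 0], "yaw": 0}
    - {"claw": -0.6, "delta_pos": [0, 0, 0], "yaw": 0}
    - {"claw": -0.6, "delta_pos": [0, 0, 0], "yaw": 0}

```text
clock: 23.05
eef_pos: [511.5, -182.3, 219.8]
tcp_rot: [-3.142, -0.0, 3.077]
contact_force: [-0.3, 0.8, 0.4]
opening: 0.8
grasp_force: 0.0
```

Emit:
apply_moves:
  deltas:
    - {"claw": -0.6, "delta_pos": [0, 0, -0.5], "yaw": 0}
    - {"claw": -0.6, "delta_pos": [0, 0, -2], "yaw": 0}
    - {"claw": -0.6, "delta_pos": [0, 0, -3], "yaw": 0}
    - {"claw": -0.6, "delta_pos": [0, 0, -3], "yaw": 0}
    - {"claw": -0.6, "delta_pos": [0, 0, -3], "yaw": 0}
    - {"claw": -0.6, "delta_pos": [0, 0, -3], "yaw": 0}
    - {"claw": -0.6, "delta_pos": [0, 0, 0], "yaw": 0}

```text
clock: 23.92
eef_pos: [512.2, -182.5, 367.4]
tcp_rot: [-3.14, 0.005, 3.077]
contact_force: [-1.0, 0.5, -0.2]
opening: 0.807
grasp_force: 0.0
```

```bash
python3 - <<'E'
from h import *
s=r.sense();f=r.grab_frame("wrist"); W=cloud(f,wristT(s,f)).reshape(-1,3)
print(s["clock"],s["eef_pos"],s["contact_force"])
a=-0.062;c=np.array([511.8,-184.0]); ex=np.array([np.cos(a),np.sin(a)]); ey=np.array([-ex[1],ex[0]])
L=np.c_[(W[:,:2]-c)@ex,(W[:,:2]-c)@ey,W[:,2]]
L=L[(abs(L[:,0])<45)&(abs(L[:,1])<55)]
t=L[(L[:,2]>80)&(L[:,2]<92)]; print("top z",np.median(t[:,2]),cv2.minAreaRect(t[:,:2].astype(np.float32)),np.median(t[t[:,1]<8][:,2]))
cv2.imwrite("pics/w8.png",cv2.resize(f["img"],(768,576)))
E
```

```text
23.925 [ 512.17623059 -182.51878808  367.40448871] [-0.95086152  0.52502841 -0.23292267]
top z 85.41668221732398 ((0.04366111755371094, 1.332418441772461), (49.39487075805664, 50.970481872558594), 0.13121305406093597) 85.58976904559344
```

View pics/w8.png

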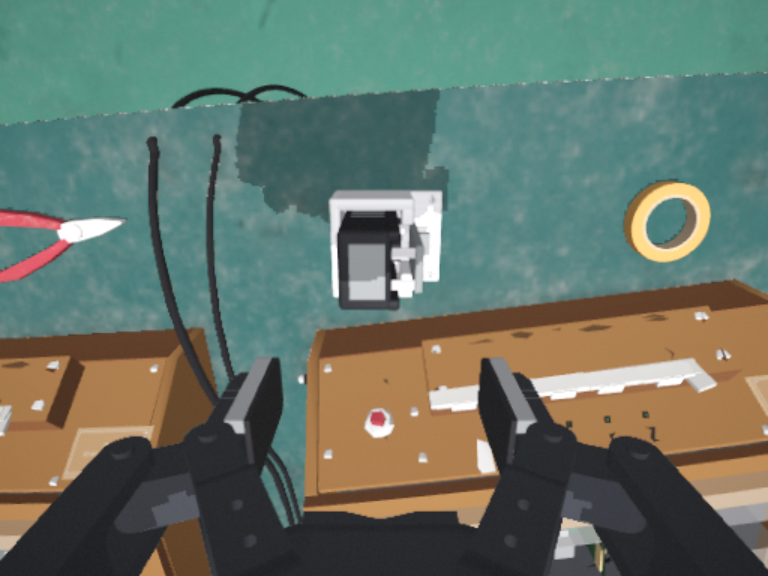

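The pack stands upright in the holder at (368,258) with its tab towards the open side. Its top is at 85.5 mm, the same as when it was down in the dock. It is centred to about 0.2 mm and parallel to the holder, and the tape and cutters look undisturbed.

```bash
python3 -c "
from rig import r
print(r.sign_off())"
```

```text
the job is handed in; nothing more can be done
None
```

The pack came out of the dock with light tugs and the tab pressed only about 2.5 mm; it now stands fully home in the holder, tab to the open side, released, and the job is handed in at about 24 s.

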